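# Point-check the griddle's gas line, then open its tap

### The arm

A 7-joint arm with a two-finger parallel gripper is mounted at the origin on the work surface. World frame = base frame: x ahead of the robot, y to its left, z up, the work surface at z = 0. Lengths are in m, angles in degrees, forces in N, time in s.
With the tool pointing down it reaches from about 0.425 to 1.025 m from the base axis. Payload 3.6 kg.
Tool frame: the origin (TCP) lies between the finger pads, 19 mm behind the fingertips; this is the grasp point; z points along the fingers, y is the line along which they close (so a half turn about z gives the same grasp; the last joint's range is limited). The gripper opens to 85 mm and grips with 20 to 120 N. Pads are 22 mm wide; open, the fingers measure 114 mm over their backs; the gripper's body (76 mm by 85 mm) begins 54 mm behind the grasp point. The pads swing forward as they close: fully open they stand 13 mm farther back than shut.
Start: joints at [-72.107, 33.873, 2.773, 92.16, -1.908, 54.013, -1.931], TCP at [0.286, 0.666, 0.25] pointing down, gripper open.
Joint ranges: [-153.93, 153.93], [-27.13, 128.08], [-72.61, 78.16], [10.71, 143.7], [-87.88, 267.88], [4.46, 118.87], [-176.78, 176.78]. Speed limits (degrees/s): [147.25, 147.25, 180, 180, 180, 180, 180].

### API

Orientations are given as [roll, pitch, yaw] about the fixed x, y, z axes, in that order (R = Rz(yaw) Ry(pitch) Rx(roll)).
In Python, from bench import env gives the robot as it stands.
- The arm moves only by the tool move_arm, never from a script. Its arguments are lists of equal length, an entry for each row: "slide": the shift along the tool's x, y, z normalised to -1 to 1, where 1 is 250 mm, a list of three; "twist": the turn, a rotation vector about the tool's x, y, z normalised to -1 to 1, where 1 is 90 degrees, a list of three. In form: {"slide": [[x, y, z], ...], "twist": [[rx, ry, rz], ...]}. A call has exactly 8 rows; each row is the pose to reach, as a shift and turn from the pose commanded when the call began, along the tool's axes at that moment; what a row does not reach only later rows make up. A row lasts 1/8 s, in which the tool goes at most 62.5 mm and 10.7 degrees, less where a joint would pass 70% of its speed; a pose out of reach is approached as far as the arm can. A call with a number of a shift or a turn outside -1 to 1 is refused whole. A call with a gripper value outside its range is refused whole. "hand" is the finger opening in mm, from 0 to 85.4, set as the call begins (left out, the last holds). The fingers move at their own pace and stop on an object; the grip force is fixed at half the most. Time passes only in rows, so rows that repeat a pose let the fingers close, or fill a call up. It gives the time, the measured TCP pose, the force, the opening and the grip force at its end, in the units of the state.
- env.observe(): the state, without advancing time (a new reading comes with each control period).
- env.camera(name): name is "scene" or "top" or "wrist"; returns (picture, depth): 420x560x3 uint8, red, green, blue; 420x560 float32, m along the optical axis (not along the pixel's ray), 0 where there is no reading.
- env.camera_model(name): a dict with "camera_matrix" (3x3 intrinsics, pixels), "world_from_camera" (4x4, takes a point from camera to world coordinates). Camera axes: x right, y down, z forward; pixel columns grow to the right and rows downward; lengths in m; the calibration is good to about 2 mm. A picture is of the moment at which its call begins: read the wrist's pose just before it. camera_model takes no time and is no camera call; for the wrist camera it gives the pose at the moment of the call.
- env.job_done(): hands the job in; it is judged then, once.
The state is a dict: "time": time; "joint_pos": joint angles; "qd": joint speeds; "joint_torque": joint torques, N m; "ee_pos": TCP position; "tool_rot": TCP orientation; "ft_force": force on the tool from outside, world axes, zero at the start; "wrist_torque": the same for the moment, N m; "opening": finger opening in m; "finger_force": force on a finger pad.
Only numpy, scipy, OpenCV 4.12 (cv2) and the standard library are available. Lean on these libraries where they do the work, as an engineer would, in place of code of your own. Each camera call takes 0.05 s, during which the arm holds its last target. There are 200 camera calls.

### The job

Before the griddle is used, check its gas line by pointing: with the fingertips about 2 cm above the pipe and never touching it, follow it towards the griddle and stop for half a second straight above each of the five brass fittings in turn, starting with the one farthest from the griddle along the pipe. Then push the red tap lever round with the fingers, without gripping it, from crosswise until it lies in line over the pipe, and leave it there. Touch nothing but the lever: leave the pipe, the griddle and the things standing about as they are.

Things in the scene. Friction and masses are not known exactly. Their poses are not given: they have to be found in the camera images.
- gas_line: Fixed dark steel pipe, 18 mm thick, axis 50 mm above the table, and griddle (420 x 500 mm, 139 mm high); do not touch. Origin on the table, z up. In its frame (mm) the pipe runs from a dark flange at (60, 260) to bends at (60, 90) and (-60, -30), then along -y through the tap at (-60, -200) into the griddle (near edge y -350, x -180 to 240). Grey saddles carry it.
- union_a: First fitting: brass union, a cylinder of 32 mm diameter and 30 mm length fixed round the first run of the pipe, between flange and first bend; its place along the pipe varies. Origin at its centre on the pipe's axis, y along the pipe.
- union_a_top (a point): Top of the first fitting, 66 mm above the table.
- elbow_a (a point): Second fitting: brass ball elbow of 32 mm diameter at the pipe's first bend; this point is its top, 66 mm above the table.
- union_b (a point): Third fitting: brass union (32 mm diameter, 30 mm long) at the middle of the slanting run; this point is its top, 66 mm above the table.
- elbow_b (a point): Fourth fitting: brass ball elbow of 32 mm diameter at the second bend; this point is its top, 66 mm above the table.
- union_c: Fifth fitting: brass union like the first, on the last run between second bend and tap; its place along the pipe varies. Origin at its centre on the pipe's axis, y along the pipe.
- union_c_top (a point): Top of the fifth fitting, 66 mm above the table.
- tap_pivot (a point): On the upright axis of the red lever, level with the lever's top, 105 mm above the table. Below it sits the steel tap body (34 x 44 mm, top 68 mm; neck of 22 mm diameter up to 78 mm).
- lever_tip (a point): Upper edge of the red lever on its centre line, 80 mm from the pivot; x outward along the lever, z up. The lever is a red plastic bar 12 mm wide and 25 mm high (80 to 105 mm above the table) reaching 85 mm from its pivot, with a hub of 26 mm diameter.
- tap_lever (a joint): Lever angle, rad: 0 = closed, crosswise to the pipe, pointing along gas_line's +x; grows counter-clockwise seen from above to 1.57 = open, at a stop, lying over the pipe and pointing back along it (gas_line's +y), away from the griddle. Stiff (about 0.13 N m, some 2 N at the fingers); stays where it is left.
- cup: Loose blue ceramic cup, open top, 60 mm wide, 75 mm high. Origin at the centre of its underside, z up. Leave alone.
- jar: Loose amber glass jar with red cap, 56 mm wide, 85 mm high. Origin at the centre of its underside, z up. Leave alone.
- tin: Loose aluminium tin, 54 mm wide, 95 mm high. Origin at the centre of its underside, z up. Leave alone.

How it is judged:
By the outcome, as a careful person would: the job done as asked, in the order asked, and still so for the second after the job is handed in, with the robot touching nothing.
It also fails if it takes over 59 s, if anything falls off the work surface, if the arm or the gripper's body presses on something with over 40 N, if the wrist force passes 120 N, or if a joint passes its speed limit or range.

## Working session

There is one attempt and no reset: what is moved stays moved. The work goes in short steps, Python scripts to look and compute and a tool call to move; the robot and the scene stay as the last step left them, time stands still between calls to the robot, and variables do not carry over. Pictures are saved under pics/ and viewed, at most 10 in all, crops included, and the job is handed in when it is done.

Besides the shell and the picture viewer there is one more tool, called after ">>>" as name(argument=value, ...) on one line, values as JSON. move_arm: Moves the arm, as the interface text tells. Its arguments: {"type":"object","properties":{"slide":{"type":"array","items":{"type":"array","items":{"type":"number"}}},"twist":{"type":"array","items":{"type":"array","items":{"type":"number"}}},"hand":{"type":"number"}},"required":["slide","twist"]}

```bash
ls; mkdir -p pics
python3 - <<'E'
from bench import env
import cv2,numpy as np
s=env.observe();print({k:np.round(v,3).tolist() for k,v in s.items()})
for n in("top","scene"):
    p,d=env.camera(n);cv2.imwrite(f"pics/{n}0.png",p[:,:,::-1]);np.savez(f"{n}0.npz",p=p,d=d,**env.camera_model(n))
    m=env.camera_model(n);print(n,m["camera_matrix"].round(1).tolist(),m["world_from_camera"].round(3).tolist())
E
```

```text
pics
{'time': 0.0, 'joint_pos': [-72.107, 33.926, 2.769, 92.237, -1.908, 54.013, -1.93], 'qd': [-0.001, 0.074, 0.047, -0.009, -0.13, 0.071, -0.004], 'joint_torque': [0.001, -54.868, 1.547, -19.812, 0.009, 0.009, 0.0], 'ee_pos': [0.286, 0.665, 0.249], 'tool_rot': [-179.872, 0.008, 156.755], 'ft_force': [0.569, 0.578, -0.669], 'wrist_torque': [0.025, -0.025, 0.037], 'finger_force': 0.0, 'opening': 0.085}
top [[469.0, 0.0, 281.0], [0.0, 469.0, 211.7], [0.0, 0.0, 1.0]] [[0.022, -0.983, 0.18, 0.444], [-1.0, -0.025, -0.014, -0.005], [0.018, -0.18, -0.984, 0.845], [0.0, 0.0, 0.0, 1.0]]
scene [[400.8, 0.0, 282.0], [0.0, 400.8, 216.8], [0.0, 0.0, 1.0]] [[-0.393, 0.512, -0.764, 1.146], [0.92, 0.2, -0.338, 0.262], [-0.02, -0.835, -0.549, 0.479], [0.0, 0.0, 0.0, 1.0]]
```

View pics/top0.png

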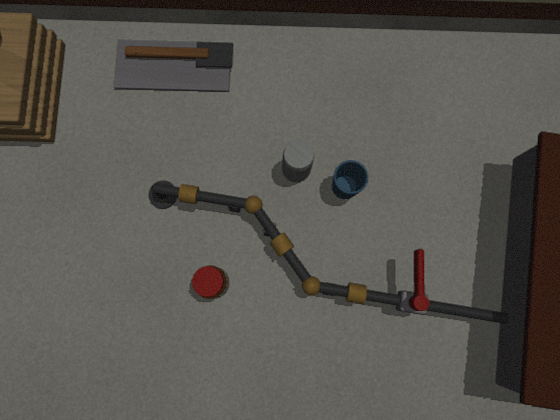

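View pics/scene0.png

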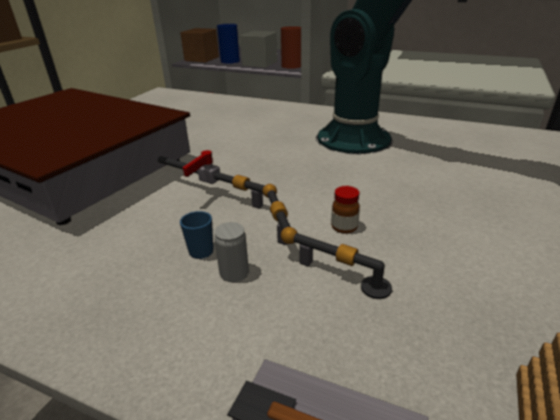

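The top view shows the brass fittings at about (188,194), (254,204), (283,244), (312,286) and (357,293). The lever pivot is at (420,303) with its tip at (420,252). The scene view shows the tin, cup and jar standing beside the pipe.

```bash
cat > h.py <<'E'
import numpy as np,cv2
def cast(K,T,u,v,z):
    r=T[:3,:3]@np.linalg.solve(K,[u,v,1.]);o=T[:3,3];return o+r*(z-o[2])/r[2]
def blobs(p,lo,hi,amin=40):
    h=cv2.cvtColor(p,cv2.COLOR_RGB2HSV);m=cv2.inRange(h,lo,hi)
    n,l,s,c=cv2.connectedComponentsWithStats(m)
    return [(c[i],s[i]) for i in range(1,n) if s[i,4]>=amin],l
def fit(A,B):
    a,b=A.mean(0),B.mean(0);H=(A-a).T@(B-b);t=np.arctan2(H[0,1]-H[1,0],H[0,0]+H[1,1])
    R=np.array([[np.cos(t),-np.sin(t)],[np.sin(t),np.cos(t)]]);return t,R,b-R@a
E
python3 - <<'E'
from h import *
for n in("top","scene"):
    f=np.load(n+"0.npz");p,K,T=f["p"],f["camera_matrix"],f["world_from_camera"]
    b,_=blobs(p,(12,130,80),(24,255,255))
    print(n)
    P=[]
    for c,s in b: 
        w=cast(K,T,*c,.05)
        print(c.round(1),s,w.round(4)); P.append((c,w))
    if n=="top": P=sorted([w for c,w in P if 180<c[0]<380 and c[1]>150],key=lambda w:-w[1])
    else: P=sorted([w for c,w in P if 225<c[0]<365 and 170<c[1]<265],key=lambda w:-w[1])
    if len(P)==5:
        P=np.array(P)[:,:2];A=np.array([[.06,.09],[0,.03],[-.06,-.03]])
        t,R,o=fit(A,P[1:4]);print("yaw",np.degrees(t),"o",o,"res",(P[1:4]-(A@R.T+o)).round(4).tolist())
        print("local",((P-o)@R).round(4).tolist(),"tap",o+R@[-.06,-.2])
    for c,s in blobs(p,(0,150,90),(8,255,255))[0]: print("red",c.round(1),s,cast(K,T,*c,.105).round(4))
f=np.load("top0.npz");K,T=f["camera_matrix"],f["world_from_camera"]
for nm,u,v,z in(("tin",297,157,.095),("cup",350,176,.075),("jar",209,281,.085),("pivot",420,302,.105),("tip",419.5,250,.105)):print(nm,cast(K,T,u,v,z).round(3))
E
```

```text
top
[151.5  50.5] [126  47  62   8 276] [0.8831 0.2275 0.05  ]
[187.2 191.9] [179 185  18  15 213] [0.6203 0.147  0.05  ]
[253.3 203.1] [247 197  14  13 133] [0.6035 0.0323 0.05  ]
[282.1 243.1] [273 234  19  20 218] [ 0.5353 -0.0189  0.05  ]
[312.2 284.8] [306 278  13  14 140] [ 0.4664 -0.071   0.05  ]
[357.1 292.5] [349 285  18  17 235] [ 0.4553 -0.1464  0.05  ]
yaw -8.020949047688013 o [ 0.53088266 -0.04888304] res [[0.0007, 0.0005], [0.0003, 0.0003], [-0.0009, -0.0007]]
local [[0.0612, 0.2065], [0.0606, 0.0905], [0.0002, 0.0303], [-0.0608, -0.0309], [-0.0612, -0.1071]] tap [ 0.4435626  -0.23855436]
red [420.8 288.5] [414 250  15  60 324] [ 0.4629 -0.2367  0.105 ]
red [206.9 280.9] [193 266  29  30 640] [0.4672 0.0978 0.105 ]
scene
[238.9 179.9] [232 175  16  11 108] [ 0.4454 -0.153   0.05  ]
[268.5 187.7] [263 184  13   9  77] [ 0.4544 -0.0747  0.05  ]
[276.5 206.5] [270 201  16  13 125] [ 0.5192 -0.027   0.05  ]
[288.1 232.6] [281 227  16  13 142] [0.5947 0.0296 0.05  ]
[345.7 252.2] [336 244  21  18 248] [0.6117 0.1429 0.05  ]
[552.3 379.9] [543 343  17  77 645] [0.7568 0.4348 0.05  ]
[538.7 388.8] [531 357  16  63 524] [0.7759 0.419  0.05  ]
[525.6 393.1] [520 366  12  54 420] [0.7876 0.4047 0.05  ]
[287.  412.9] [268 402  51  18 470] [0.9144 0.1599 0.05  ]
yaw -8.365928112588456 o [ 0.5183835  -0.05368329] res [[0.0038, 0.003], [-0.0036, -0.003], [-0.0003, -0.0]]
local [[0.0637, 0.208], [0.0634, 0.0935], [-0.0031, 0.0265], [-0.0603, -0.0301], [-0.0578, -0.1089]] tap [ 0.42992301 -0.24282542]
red [197.  158.3] [183 151  28  18 100] [ 0.4793 -0.2342  0.105 ]
red [346.5 191.7] [335 186  24  12 231] [0.5045 0.1108 0.105 ]
tin [ 0.674 -0.04   0.095]
cup [ 0.65  -0.131  0.075]
jar [0.468 0.097 0.085]
pivot [ 0.442 -0.235  0.105]
tip [ 0.523 -0.236  0.105]
```

```bash
cat >> h.py <<'E'
from scipy.spatial.transform import Rotation as Ro
def delta(s,target,yaw):
    "slide and twist (normalised) from state to target pose, tool down"
    R=Ro.from_euler('xyz',s["tool_rot"],degrees=True);G=Ro.from_euler('xyz',[180,0,yaw],degrees=True)
    return (R.inv().apply(np.array(target)-s["ee_pos"])/.25).round(4),((R.inv()*G).as_rotvec(degrees=True)/90).round(4)
E
python3 - <<'E'
from h import *; from bench import env
f=np.load("top0.npz");p,K,T=f["p"],f["camera_matrix"],f["world_from_camera"]
b,_=blobs(p,(12,130,80),(24,255,255))
P=np.array(sorted([cast(K,T,*c,.057)[:2] for c,s in b if c[1]>150],key=lambda w:-w[1]))
A=np.array([[.06,.09],[0,.03],[-.06,-.03]]);t,R,o=fit(A,P[1:4])
print(np.degrees(t),o,((P-o)@R).round(4).tolist(),P.round(4).tolist())
s=env.observe();print(s["time"],delta(s,[*P[0],.25],82))
E
```

```text
-8.020949047688022 [ 0.53008179 -0.04875527] [[0.0607, 0.2049], [0.0601, 0.09], [0.0002, 0.0303], [-0.0603, -0.0303], [-0.0607, -0.1059]] [[0.6188, 0.1457], [0.6021, 0.032], [0.5345, -0.0188], [0.4662, -0.0704], [0.4552, -0.1451]]
0.1 (array([-2.0440e+00, -1.3848e+00, -1.1000e-03]), array([-0.0011,  0.0009,  0.8306]))
```

>>> move_arm(slide=[[-0.06,-0.04,0],[-0.18,-0.12,0],[-0.32,-0.22,0],[-0.46,-0.32,0],[-0.6,-0.41,0],[-0.74,-0.51,0],[-0.88,-0.6,0],[-1,-0.69,0]], twist=[[0,0,0],[0,0,0],[0,0,0],[0,0,0],[0,0,0],[0,0,0],[0,0,0],[0,0,0]], hand=0)

```text
time: 1.1
ee_pos: [0.4493, 0.4056, 0.25]
tool_rot: [-179.9, 0.1, 156.6]
ft_force: [-0.2, 0.2, -0.7]
opening: 0.0
finger_force: 0.0
```

>>> move_arm(slide=[[-0.14,-0.1,0],[-0.28,-0.2,0],[-0.42,-0.3,0],[-0.56,-0.4,0],[-0.7,-0.48,0],[-0.82,-0.57,0],[-0.93,-0.64,0],[-1,-0.69,0]], twist=[[0,0,0.1],[0,0,0.21],[0,0,0.32],[0,0,0.43],[0,0,0.54],[0,0,0.65],[0,0,0.75],[0,0,0.83]])

```text
time: 2.1
ee_pos: [0.6098, 0.148, 0.2502]
tool_rot: [180.0, 0.1, 81.6]
ft_force: [-0.6, 0.3, 0.4]
opening: -0.0004
finger_force: 0.0
```

Run:
```python
from h import *; from bench import env
s=env.observe();print({k:np.round(s[k],3).tolist() for k in("time","joint_pos","ee_pos","tool_rot","ft_force","opening")})
m=env.camera_model("wrist");p,d=env.camera("wrist");cv2.imwrite("pics/w1.png",p[:,:,::-1]);np.savez("w1.npz",p=p,d=d,**m)
print(m["world_from_camera"].round(3))
K,T=m["camera_matrix"],m["world_from_camera"]
for c,a in blobs(p,(12,130,80),(24,255,255))[0]: print(c.round(1),a,cast(K,T,*c,.057).round(4))
```

```text
{'time': 2.1, 'joint_pos': [-35.366, 28.632, 25.049, 106.064, -15.572, 48.694, -11.039], 'ee_pos': [0.61, 0.148, 0.25], 'tool_rot': [179.983, 0.07, 81.598], 'ft_force': [-0.567, 0.333, 0.386], 'opening': -0.0}
[[ 0.989 -0.139 -0.045  0.621]
 [-0.146 -0.941 -0.306  0.226]
 [ 0.     0.309 -0.951  0.373]
 [ 0.     0.     0.     1.   ]]
[287.7 184.5] [ 272  167   32   36 1024] [0.6172 0.1468 0.057 ]
[149.5 239.4] [116 225  52  44 505] [0.4833 0.1137 0.057 ]
```

View pics/w1.png

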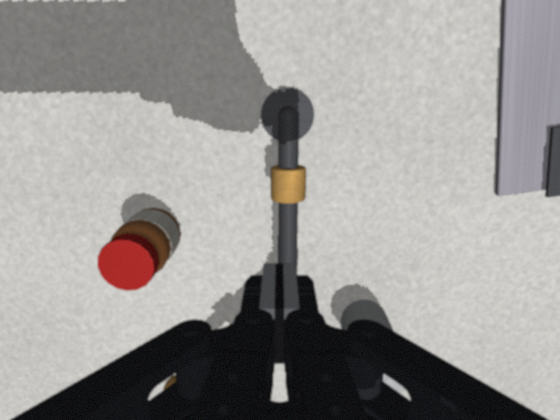

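The wrist view shows union_a at (288,184), which puts it at (0.617, 0.147). That agrees with the top camera to within 2 mm. I'll descend partway and check.

>>> move_arm(slide=[[0,0.01,0.05],[0,0.02,0.14],[0,0.03,0.24],[0,0.032,0.34],[0,0.032,0.43],[0,0.032,0.48],[0,0.032,0.5],[0,0.032,0.5]], twist=[[0,0,0],[0,0,0],[0,0,0],[0,0,0],[0,0,0],[0,0,0],[0,0,0],[0,0,0]])

```text
time: 3.15
ee_pos: [0.6173, 0.151, 0.1251]
tool_rot: [-180.0, -0.0, 82.1]
ft_force: [-0.2, 0.7, -0.0]
opening: 0.0002
finger_force: 0.0
```

```bash
cat > d.py <<'E'
from h import *; from bench import env; import sys
W=np.array([[.618,.1465],[.6015,.0325],[.534,-.0185],[.4655,-.070],[.4545,-.1445]])
s=env.observe();print({k:np.round(s[k],4).tolist() for k in("time","ee_pos","tool_rot","ft_force")})
for w in W: print(delta(s,[*w,.103],82))
E
python3 d.py
python3 - <<'E'
from h import *; from bench import env
m=env.camera_model("wrist");p,d=env.camera("wrist");cv2.imwrite("pics/w2.png",p[:,:,::-1])
print(env.observe()["ee_pos"])
K,T=m["camera_matrix"],m["world_from_camera"]
for c,a in blobs(p,(12,130,80),(24,255,255))[0]: print(c.round(1),a,cast(K,T,*c,.057).round(4))
E
```

```text
{'time': 3.15, 'ee_pos': [0.6173, 0.151, 0.1251], 'tool_rot': [-179.9996, -0.0134, 82.095], 'ft_force': [-0.2165, 0.7271, -0.0005]}
(array([-0.0173,  0.0052,  0.0882]), array([-0.    , -0.0001,  0.0011]))
(array([-0.4781,  0.0025,  0.0881]), array([-0.    , -0.0001,  0.0011]))
(array([-0.7173, -0.2369,  0.0881]), array([-0.    , -0.0001,  0.0011]))
(array([-0.959 , -0.4799,  0.088 ]), array([-0.    , -0.0001,  0.0011]))
(array([-1.2602, -0.4825,  0.0879]), array([-0.    , -0.0001,  0.0011]))
[0.61766687 0.15085891 0.1255078 ]
[280.9 241.8] [ 255  214   52   57 2253] [0.6179 0.1491 0.057 ]
[ 67.8 324.2] [  13  300   87   68 1822] [0.4826 0.1133 0.057 ]
[278.9 396.2] [271 390  17  13 186] [0.6019 0.0414 0.057 ]
```

View pics/w2.png

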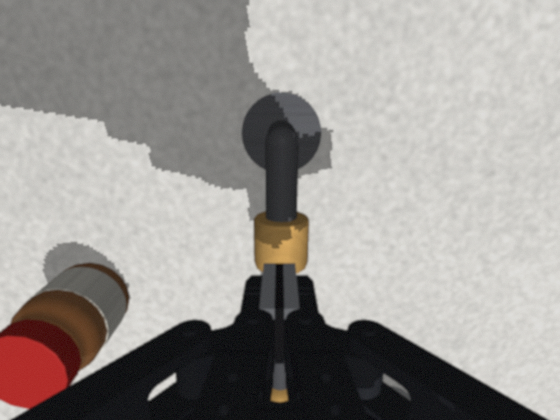

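The wrist view shows the closed fingertips just on the robot side of union_a, at (281,242), and centred on the pipe. Next come the pointing stops.

>>> move_arm(slide=[[-0.008,0.002,0.03],[-0.017,0.005,0.07],[-0.017,0.005,0.088],[-0.017,0.005,0.088],[-0.017,0.005,0.088],[-0.017,0.005,0.088],[-0.017,0.005,0.088],[-0.017,0.005,0.088]], twist=[[0,0,0],[0,0,0],[0,0,0],[0,0,0],[0,0,0],[0,0,0],[0,0,0],[0,0,0]])

```text
time: 4.2
ee_pos: [0.6181, 0.1463, 0.1032]
tool_rot: [180.0, -0.0, 82.1]
ft_force: [-0.7, 0.3, -0.0]
opening: -0.0002
finger_force: 0.0
```

```bash
python3 d.py
```

```text
{'time': 4.2, 'ee_pos': [0.6181, 0.1463, 0.1032], 'tool_rot': [179.9829, -0.0061, 82.0534], 'ft_force': [-0.682, 0.3143, -0.0312]}
(array([ 0.0007, -0.0004,  0.0007]), array([ 0.0002, -0.0001,  0.0006]))
(array([-0.4601, -0.0027,  0.0006]), array([ 0.0002, -0.0001,  0.0006]))
(array([-6.994e-01, -2.419e-01,  5.000e-04]), array([ 0.0002, -0.0001,  0.0006]))
(array([-9.413e-01, -4.848e-01,  4.000e-04]), array([ 0.0002, -0.0001,  0.0006]))
(array([-1.2425e+00, -4.8720e-01,  4.0000e-04]), array([ 0.0002, -0.0001,  0.0006]))
```

>>> move_arm(slide=[[0,0,0],[0,0,0],[0,0,0],[-0.05,0,0],[-0.16,-0.001,0],[-0.3,-0.002,0],[-0.41,-0.003,0],[-0.46,-0.003,0]], twist=[[0,0,0],[0,0,0],[0,0,0],[0,0,0],[0,0,0],[0,0,0],[0,0,0],[0,0,0]])

```text
time: 5.2
ee_pos: [0.6007, 0.0292, 0.1032]
tool_rot: [-180.0, 0.1, 81.8]
ft_force: [-0.2, 0.6, 0.1]
opening: 0.0
finger_force: 0.0
```

>>> move_arm(slide=[[0,0,0],[0,0,0],[0,0,0],[0,0,0],[0,0,0],[0,0,0],[0,0,0],[0,0,0]], twist=[[0,0,0],[0,0,0],[0,0,0],[0,0,0],[0,0,0],[0,0,0],[0,0,0],[0,0,0]])

```text
time: 6.2
ee_pos: [0.6014, 0.0324, 0.103]
tool_rot: [180.0, 0.0, 82.0]
ft_force: [0.1, -0.8, -1.6]
opening: 0.0004
finger_force: 0.0
```

```bash
python3 d.py;python3 - <<'E'
from h import *; from bench import env
m=env.camera_model("wrist");p,d=env.camera("wrist");cv2.imwrite("pics/w3.png",p[:,:,::-1])
p2,_=env.camera("top");cv2.imwrite("pics/t3.png",cv2.resize(p2[130:330,150:450,::-1],None,fx=2.6,fy=2.6))
E
```

```text
{'time': 6.2, 'ee_pos': [0.6014, 0.0324, 0.103], 'tool_rot': [179.9968, 0.0017, 82.0461], 'ft_force': [0.0637, -0.823, -1.5924]}
(array([0.4611, 0.0028, 0.    ]), array([0.    , 0.    , 0.0005]))
(array([0.0003, 0.0005, 0.    ]), array([0.    , 0.    , 0.0005]))
(array([-0.2391, -0.2387,  0.    ]), array([0.    , 0.    , 0.0005]))
(array([-0.481 , -0.4815,  0.    ]), array([0.    , 0.    , 0.0005]))
(array([-0.7822, -0.4839,  0.    ]), array([0.    , 0.    , 0.0005]))
```

View pics/w3.png

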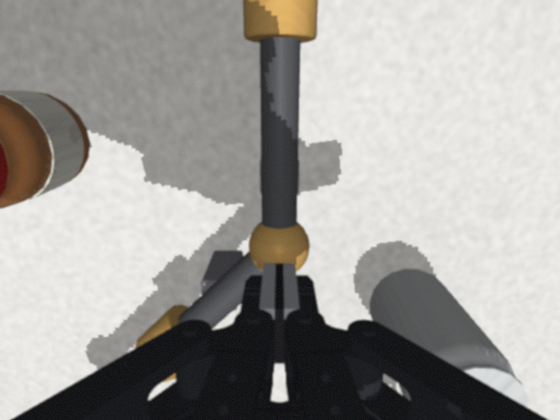

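The wrist view shows the fingertips at (280,265), centred on elbow_a at (279,247). The offset along the pipe is what the tilted camera would give. I'll carry on along the slanting run.

>>> move_arm(slide=[[-0.03,-0.03,0],[-0.09,-0.09,0],[-0.16,-0.16,0],[-0.215,-0.215,0],[-0.239,-0.239,0],[-0.239,-0.239,0],[-0.239,-0.239,0],[-0.239,-0.239,0]], twist=[[0,0,0],[0,0,0],[0,0,0],[0,0,0],[0,0,0],[0,0,0],[0,0,0],[0,0,0]])

```text
time: 7.3
ee_pos: [0.5348, -0.0177, 0.103]
tool_rot: [180.0, -0.0, 82.1]
ft_force: [0.0, -0.3, 0.3]
opening: 0.0004
finger_force: 0.0
```

>>> move_arm(slide=[[0,0,0],[0,0,0],[0,0,0],[0,0,0],[0,0,0],[0,0,0],[0,0,0],[0,0,0]], twist=[[0,0,0],[0,0,0],[0,0,0],[0,0,0],[0,0,0],[0,0,0],[0,0,0],[0,0,0]])

```text
time: 8.3
ee_pos: [0.5339, -0.0184, 0.103]
tool_rot: [180.0, -0.0, 82.1]
ft_force: [-0.4, 0.1, -1.0]
opening: 0.0003
finger_force: 0.0
```

>>> move_arm(slide=[[-0.03,-0.03,0],[-0.09,-0.09,0],[-0.16,-0.16,0],[-0.215,-0.215,0],[-0.242,-0.242,0],[-0.242,-0.242,0],[-0.242,-0.242,0],[-0.242,-0.242,0]], twist=[[0,0,0],[0,0,0],[0,0,0],[0,0,0],[0,0,0],[0,0,0],[0,0,0],[0,0,0]])

```text
time: 9.3
ee_pos: [0.4665, -0.0694, 0.103]
tool_rot: [179.9, -0.0, 82.1]
ft_force: [-0.4, -0.8, -0.6]
opening: 0.0002
finger_force: 0.0
```

>>> move_arm(slide=[[0,0,0],[0,0,0],[0,0,0],[0,0,0],[0,0,0],[0,0,0],[0,0,0],[0,0,0]], twist=[[0,0,0],[0,0,0],[0,0,0],[0,0,0],[0,0,0],[0,0,0],[0,0,0],[0,0,0]])

```text
time: 10.3
ee_pos: [0.4656, -0.07, 0.103]
tool_rot: [180.0, 0.0, 82.1]
ft_force: [-0.1, -0.2, 0.4]
opening: -0.0001
finger_force: 0.0
```

```bash
python3 d.py;python3 - <<'E'
from h import *; from bench import env
p,d=env.camera("wrist");cv2.imwrite("pics/w4.png",p[:,:,::-1])
E
```

```text
{'time': 10.3, 'ee_pos': [0.4656, -0.07, 0.103], 'tool_rot': [179.995, 0.0013, 82.0536], 'ft_force': [-0.1109, -0.2403, 0.3878]}
(array([9.419e-01, 4.839e-01, 1.000e-04]), array([0.0001, 0.    , 0.0006]))
(array([4.811e-01, 4.816e-01, 1.000e-04]), array([0.0001, 0.    , 0.0006]))
(array([2.418e-01, 2.424e-01, 1.000e-04]), array([0.0001, 0.    , 0.0006]))
(array([-0.0001, -0.0005,  0.0001]), array([0.0001, 0.    , 0.0006]))
(array([-3.014e-01, -2.900e-03,  1.000e-04]), array([0.0001, 0.    , 0.0006]))
```

View pics/w4.png

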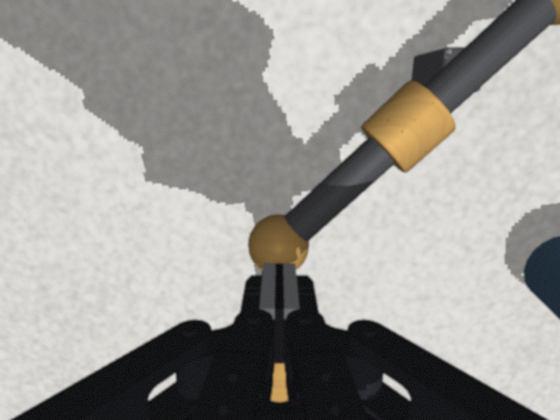

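The fingertips sit over elbow_b (278,244) with the same geometry as at elbow_a. Next I'll go to union_c, hold, then rise and cross over to the griddle side of the lever.

>>> move_arm(slide=[[-0.03,0,0],[-0.1,-0.001,0],[-0.19,-0.002,0],[-0.27,-0.003,0],[-0.301,-0.003,0],[-0.301,-0.003,0],[-0.301,-0.003,0],[-0.301,-0.003,0]], twist=[[0,0,0],[0,0,0],[0,0,0],[0,0,0],[0,0,0],[0,0,0],[0,0,0],[0,0,0]])

```text
time: 11.35
ee_pos: [0.4547, -0.1435, 0.103]
tool_rot: [-180.0, -0.0, 82.1]
ft_force: [-0.5, -0.3, 0.4]
opening: 0.0002
finger_force: 0.0
```

>>> move_arm(slide=[[0,0,0],[0,0,0],[0,0,0],[0,0,0],[0,0,0],[0,0,0],[0,0,0],[0,0,0]], twist=[[0,0,0],[0,0,0],[0,0,0],[0,0,0],[0,0,0],[0,0,0],[0,0,0],[0,0,0]])

```text
time: 12.35
ee_pos: [0.4545, -0.1444, 0.103]
tool_rot: [-180.0, 0.0, 82.1]
ft_force: [0.3, -0.2, 0.6]
opening: -0.0001
finger_force: 0.0
```

>>> move_arm(slide=[[0,0,-0.06],[0,0,-0.16],[0,0,-0.25],[0,0,-0.3],[0,0,-0.3],[0,0,-0.3],[0,0,-0.3],[0,0,-0.3]], twist=[[0,0,0],[0,0,0],[0,0,0],[0,0,0],[0,0,0],[0,0,0],[0,0,0],[0,0,0]])

```text
time: 13.35
ee_pos: [0.4541, -0.1444, 0.1774]
tool_rot: [-179.9, -0.0, 82.0]
ft_force: [0.8, 0.3, 0.1]
opening: -0.0001
finger_force: 0.0
```

>>> move_arm(slide=[[-0.04,0.03,0],[-0.12,0.08,0],[-0.22,0.13,0],[-0.33,0.18,0],[-0.43,0.22,0],[-0.51,0.24,0],[-0.544,0.24,0],[-0.544,0.24,0]], twist=[[0,0,0],[0,0,0],[0,0,0],[0,0,0],[0,0,0],[0,0,0],[0,0,0],[0,0,0]])

```text
time: 14.35
ee_pos: [0.4944, -0.2876, 0.1778]
tool_rot: [-180.0, -0.0, 82.0]
ft_force: [-0.4, -0.6, 0.0]
opening: -0.0002
finger_force: 0.0
```

Run:
```python
from h import *; from bench import env
s=env.observe();print(s["time"],s["ee_pos"],s["tool_rot"])
for n in("wrist","scene"):
    m=env.camera_model(n);p,d=env.camera(n);cv2.imwrite(f"pics/{n}5.png",p[:,:,::-1]);K,T=m["camera_matrix"],m["world_from_camera"]
    b,l=blobs(p,(0,140,60),(8,255,255))
    for c,a in b: print(n,c.round(1),a,cast(K,T,*c,.1).round(4))
```

```text
14.35 [ 0.49440721 -0.28763499  0.17781358] [-1.79953275e+02 -2.06074422e-02  8.19890236e+01]
wrist [224.2 149. ] [ 147  128  177   52 4618] [ 0.4714 -0.2353  0.1   ]
scene [291.7  42.4] [281  27  20  41 151] [-0.878  -0.5565  0.1   ]
scene [194.7 161.1] [182 151  29  25 137] [ 0.4845 -0.2376  0.1   ]
scene [345.6 194. ] [335 186  24  19 332] [0.5048 0.1095 0.1   ]
```

View pics/wrist5.png

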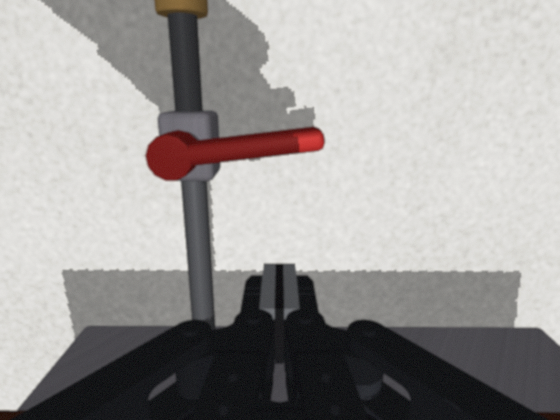

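The lever hub is at (172,156) and the tip at (323,139). The lever already sits a few degrees round.

Run:
```python
from h import *; from bench import env
m=env.camera_model("wrist");K,T=m["camera_matrix"],m["world_from_camera"]
a=cast(K,T,171,155,.105);b=cast(K,T,318,137.5,.105);d=b-a
print(a,b,np.linalg.norm(d),np.degrees(np.arctan2(d[1],d[0])))
print(env.observe()["ee_pos"])
```

```text
[ 0.4437924  -0.23245138  0.105     ] [ 0.52242334 -0.23401001  0.105     ] 0.07864638012915431 -1.135571983477289
[ 0.49478126 -0.28623678  0.17784075]
```

>>> move_arm(slide=[[0,0,0.04],[0,0,0.1],[0,0,0.17],[0,0,0.24],[0,0,0.283],[0.04,0,0.283],[0.08,0,0.283],[0.1,0,0.283]], twist=[[0,0,0],[0,0,0],[0,0,0],[0,0,0],[0,0,0],[0,0,0],[0,0,0],[0,0,0]])

```text
time: 15.45
ee_pos: [0.4992, -0.2613, 0.1078]
tool_rot: [179.9, -0.0, 82.1]
ft_force: [-0.5, -0.6, -0.3]
opening: 0.0002
finger_force: 0.0
```

>>> move_arm(slide=[[0.0205,0.005,0],[0.0455,0.0087,0],[0.0708,0.0097,0],[0.096,0.0081,0],[0.121,0.0039,0],[0.1454,-0.003,0],[0.1689,-0.0123,0],[0.184,-0.0199,0]], twist=[[0,0,-0.056],[0,0,-0.122],[0,0,-0.189],[0,0,-0.256],[0,0,-0.322],[0,0,-0.389],[0,0,-0.456],[0,0,-0.5]])

```text
time: 16.45
ee_pos: [0.5023, -0.2168, 0.1083]
tool_rot: [179.8, 0.3, 127.2]
ft_force: [2.6, -0.9, -2.0]
opening: 0.0001
finger_force: 1.1
```

Run:
```python
from h import *; from bench import env
s=env.observe();print(s["time"],s["ee_pos"],s["tool_rot"],s["ft_force"])
p,d=env.camera("wrist");cv2.imwrite("pics/w6.png",p[:,:,::-1])
```

```text
16.45 [ 0.50232678 -0.21684042  0.10826641] [179.83054203   0.28806797 127.2121353 ] [ 2.63320353 -0.87435378 -2.0288599 ]
```

View pics/w6.png

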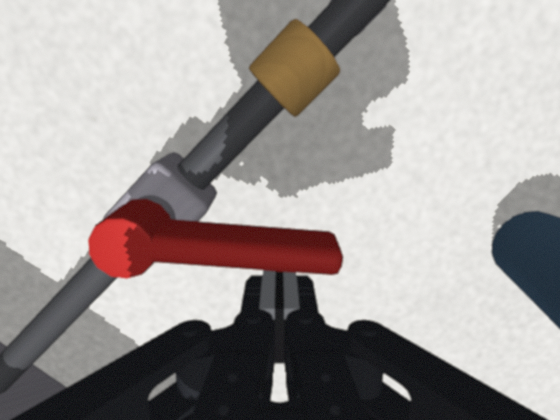

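The lever is turning. It spans (122,243) to (335,255) in the image, and the fingertips are bearing on it near (280,272). I'll repeat the arc.

>>> move_arm(slide=[[0.0205,0.005,0],[0.0455,0.0087,0],[0.0708,0.0097,0],[0.096,0.0081,0],[0.121,0.0039,0],[0.1454,-0.003,0],[0.1689,-0.0123,0],[0.184,-0.0199,0]], twist=[[0,0,-0.056],[0,0,-0.122],[0,0,-0.189],[0,0,-0.256],[0,0,-0.322],[0,0,-0.389],[0,0,-0.456],[0,0,-0.5]])

```text
time: 17.5
ee_pos: [0.4709, -0.182, 0.1083]
tool_rot: [180.0, 0.3, 172.2]
ft_force: [2.7, 1.9, 1.1]
opening: -0.0001
finger_force: 1.2
```

Run:
```python
from h import *; from bench import env
s=env.observe();print(s["time"],s["ee_pos"],s["tool_rot"],s["ft_force"])
p,d=env.camera("wrist");cv2.imwrite("pics/w7.png",p[:,:,::-1])
```

```text
17.5 [ 0.47092166 -0.18201381  0.10834249] [179.97620261   0.33072827 172.19359469] [2.67419367 1.91208749 1.13866842]
```

View pics/w7.png

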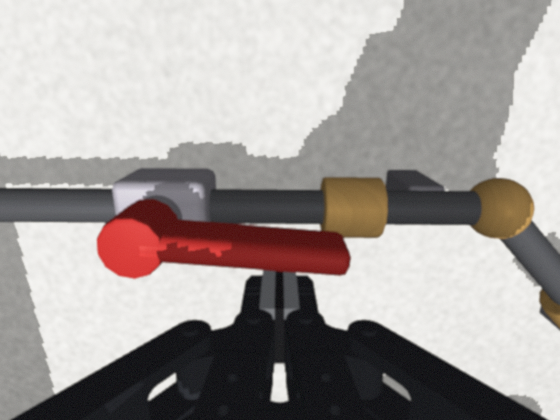

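The lever spans (130,245) to (345,257), about 4° short of lining up with the pipe. I'll push on to the stop.

>>> move_arm(slide=[[0.003,0,0],[0.006,0,0],[0.009,0,0],[0.012,0,0],[0.015,0,0],[0.018,0,0],[0.02,0,0],[0.02,0,0]], twist=[[0,0,0],[0,0,0],[0,0,0],[0,0,0],[0,0,0],[0,0,0],[0,0,0],[0,0,0]])

```text
time: 18.55
ee_pos: [0.466, -0.1824, 0.1075]
tool_rot: [180.0, 0.3, 172.1]
ft_force: [5.9, -0.8, -1.0]
opening: 0.0003
finger_force: 3.2
```

>>> move_arm(slide=[[0.001,0,0],[0.002,0,0],[0.003,0,0],[0.004,0,0],[0.005,0,0],[0.006,0,0],[0.006,0,0],[0.006,0,0]], twist=[[0,0,0],[0,0,0],[0,0,0],[0,0,0],[0,0,0],[0,0,0],[0,0,0],[0,0,0]])

```text
time: 19.55
ee_pos: [0.4659, -0.1824, 0.1076]
tool_rot: [180.0, 0.5, 172.1]
ft_force: [8.5, 0.5, -3.8]
opening: -0.0001
finger_force: 4.1
```

It's at the stop: the force rises with no further motion. I'll back off and rise.

>>> move_arm(slide=[[-0.02,0,0],[-0.06,0,0],[-0.1,0,0],[-0.12,0,-0.04],[-0.12,0,-0.14],[-0.12,0,-0.26],[-0.12,0,-0.38],[-0.12,0,-0.44]], twist=[[0,0,0],[0,0,0],[0,0,0],[0,0,0],[0,0,0],[0,0,0],[0,0,0],[0,0,0]])

```text
time: 20.55
ee_pos: [0.492, -0.1862, 0.2192]
tool_rot: [-180.0, 0.1, 172.0]
ft_force: [0.3, 0.1, 0.2]
opening: -0.0001
finger_force: 0.0
```

>>> move_arm(slide=[[0,0.1,-0.02],[0,0.25,-0.05],[0,0.42,-0.1],[0,0.6,-0.1],[0,0.75,-0.1],[0,0.85,-0.1],[0,0.9,-0.1],[0,0.9,-0.1]], twist=[[0,0,0],[0,0,0],[0,0,0],[0,0,0],[0,0,0],[0,0,0],[0,0,0],[0,0,0]])

```text
time: 21.55
ee_pos: [0.5224, 0.0373, 0.2421]
tool_rot: [-180.0, -0.0, 172.1]
ft_force: [0.7, -1.5, -0.2]
opening: 0.0003
finger_force: 0.0
```

Run:
```python
from h import *; from bench import env
s=env.observe();print(s["time"],s["ee_pos"],s["ft_force"])
p,d=env.camera("top");cv2.imwrite("pics/t8.png",p[:,:,::-1])
```

```text
21.55 [0.52241932 0.03725056 0.24206552] [ 0.6629435  -1.45909091 -0.16672529]
```

View pics/t8.png

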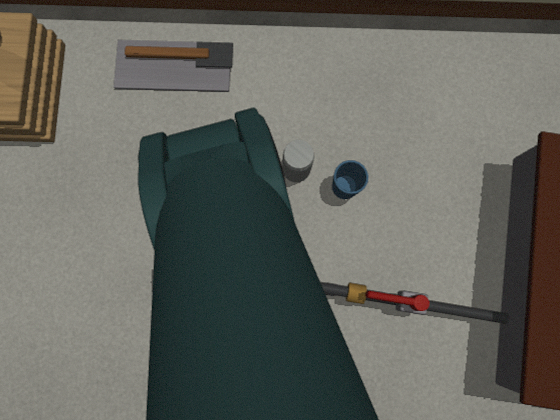

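The lever now lies over the pipe, from (420,303) to (368,295), and the cup and tin haven't moved. I'm handing the job in.

```bash
python3 -c "
from bench import env
print(env.job_done())"
```

```text
the job is handed in; nothing more can be done
None
```

I pointed at all five fittings in order, pushed the lever round to its stop in line over the pipe, and handed the job in at about 22 s with the arm clear; the jar was hidden behind the arm in the last picture, so I couldn't recheck it.

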